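Push the hull blank home into the bench corner

ROBOT

A 7-joint arm with a two-finger parallel gripper is mounted at the origin on the work surface. World frame = base frame: x ahead of the robot, y to its left, z up, the work surface at z = 0. Lengths are in m, angles in rad, forces in N, time in s.
With the tool pointing down it reaches from about 0.4 to 0.85 m from the base axis. Payload 10.4 kg.
Tool frame: the origin (TCP) lies midway between the tips of the shut fingers; the grasp point (between the pads) lies 19 mm behind it; z points along the fingers, y is the direction in which the jaws open and shut (so a half turn about z gives the same grasp; the last joint's range is limited). The gripper opens to 85 mm and grips with 20 to 120 N. Pads are 22 mm wide; open, the fingers measure 114 mm over their backs; the gripper's body (76 mm by 85 mm) begins 54 mm behind the grasp point. The pads swing forward as they close: fully open they stand 13 mm farther back than shut.
Start: joints at [-1.276, 0.332, -0.065, 1.46, 0.022, 1.35, -0.088], TCP at [0.195, 0.594, 0.231] pointing down, gripper open.
Joint ranges: [-2.6, 2.6], [-0.5, 2.12], [-1.47, 1.34], [0.16, 2.42], [-1.27, 4.41], [0.06, 2.06], [-2.6, 2.6]. Speed limits (rad/s): [2.22, 2.22, 2.79, 2.79, 3.14, 3.14, 3.14].

INTERFACE

Orientations are given as a unit quaternion [x, y, z, w].
In Python, from workcell import manip, viewer gives the robot as it stands.
- The arm moves only by the tool move_arm, never from a script. Its argument "deltas" is a list of rows, each a list of 7 numbers: the shift along the tool's x, y, z in m, then the turn, a rotation vector about the tool's x, y, z in degrees, then the opening, from -1 (shut) to 1 (fully open). In form: [[dx, dy, dz, wx, wy, wz, gripper], ...]. A call has 1 to 10 rows; each row shifts and turns the commanded pose from where the row before left it, along the tool's axes as they then stand; what a row does not reach is not made up. A row lasts 1/8 s, in which the tool goes at most 62.5 mm and 10.7 degrees, less where a joint would pass 70% of its speed; a pose out of reach is approached as far as the arm can. A call with a gripper value outside its range is refused whole. The fingers move at their own pace and stop on an object; "force" is the grip in N (left out, the last holds). Time passes only in rows, so rows that do not move let the fingers close. It gives the time, the measured TCP pose, the force and the opening at its end, in the units of the state.
- manip.get_obs(): the state, without advancing time (a new reading comes with each control period).
- viewer.camera(name): name is "scene" or "top" or "wrist"; returns (picture, depth): 420x560x3 uint8, red, green, blue; 420x560 float32, m along the optical axis (not along the pixel's ray), 0 where there is no reading.
- viewer.calibration(name): a dict with "fx", "fy", "cx", "cy" (pixels), "R" (3x3) and "t" (3): a world point X has camera coordinates R X + t; the wrist camera has in their place "T_tool_cam" (4x4, takes a point from camera to tool coordinates, whose origin is the TCP and whose axes are the flange's). Camera axes: x right, y down, z forward; pixel columns grow to the right and rows downward; lengths in m; the calibration is good to about 2 mm. The wrist camera is an equidistant fisheye: a pixel r from the principal point sees the ray r / f radians off the axis. A picture is of the moment at which its call begins: read the wrist's pose just before it. calibration takes no time and is no camera call.
- manip.hand_in(): hands the job in, once; it reports no verdict.
The state is a dict: "clock": time; "joint_pos": joint angles; "joint_velocities": joint speeds; "tau": joint torques, N m; "position": TCP position; "ee_rot": TCP orientation; "ft_force": force on the tool from outside, world axes, zero at the start; "torque": the same for the moment, N m; "grip_width": opening from 0.0 (shut) to 1.0 (fully open).
Only numpy, scipy, OpenCV 4.12 (cv2) and the standard library are available. Lean on these libraries where they do the work, as an engineer would, in place of code of your own. Each camera call takes 0.05 s, during which the arm holds its last target.

TASK

Get the boat-hull blank ready for clamping: push it along the bench with the fingers until its long side lies flat against the long fence and its end is butted fully against the stop block, with no gap at either. Only push it: do not pick it up or tip it, leave the offcut, jar and screwdriver where they are, and finish with the hand clear.

Things in the scene. Friction and masses are not known exactly. Their poses are not given: they have to be found in the camera images.
- blank: The hull blank: loose laminated timber block, 100 mm wide (its x), 150 mm long (its y), 38 mm high, 0.26 to 0.49 kg, a hull outline pencilled on top; the largest loose wood. Origin: centre of its underside. Slides with a few newtons. Either long side may face the fence, either end the stop. Starts flat, on the robot's side of the fence and right of the stop, clear of both, up to 26 degrees askew to the fence.
- fence: The long fence: a straight wooden batten screwed to the bench, 420 mm long (its y, pointing roughly to the robot's left), 30 mm wide (its x, pointing roughly away from the robot), 22 mm high. Origin: centre of its underside. Its working face looks to its own -x (towards the robot), 15 mm from the origin. Immovable; it lies up to 20 degrees askew.
- stop: The stop block: a wooden block screwed to the bench at right angles to the fence, touching the fence's working face and reaching 90 mm from it towards the robot (its x), 40 mm wide (its y), 22 mm high. Origin: centre of its underside; axes parallel to the fence's. Its working face looks to its own -y (the robot's right). Immovable; its place along the fence varies.
- corner (a point): The inner corner, at bench height, where the fence's working face meets the stop's working face. Axes parallel to the fence's: x away from the robot into the fence, y along the fence into the stop. A blank fully home has its centre 50 mm to -x and 75 mm to -y of this point.
- offcut: Small loose wooden offcut, 40 x 55 x 28 mm high, standing to the left or right of the work. Bystander. Origin: centre of its underside.
- jar: Small closed glass jar, 50 mm diameter, 55 mm high, standing to the left or right of the work. Bystander. Origin: centre of its underside.
- screwdriver: Screwdriver with a wooden handle, lying beyond the fence, about parallel to it. Bystander. Origin: on the bench under its middle.
Not all that is in view belongs to the job. Several things look just like the blank: the one meant starts farthest to the robot's right.

How it is judged:
At the end, for the whole second after the job is handed in: The blank lies flat on the bench at rest, its centre within 3.5 mm of the fully-home place both across and along the fence, its long side within 2 degrees of the fence; offcut, jar and screwdriver within 15 mm of where they began (x of blank in the frame of corner between -0.0535 and -0.0465 m and y of blank in the frame of corner between -0.0785 and -0.0715 m and angle between the y axis of blank and the y axis of fence, either way round below 0.035 rad and height (world z) of blank below 0.004 m and angle between blank's own z axis and vertical below 0.05 rad and linear speed of blank below 0.01 m/s and distance of each of offcut, jar, screwdriver from where it was at the start of the episode below 0.015 m); the robot touches nothing.
It fails at once if the blank is lifted off the bench (over 8 mm) (height (world z) of blank above 0.008 m).
It fails at once if the blank is tipped by more than 0.15 rad (angle between blank's own z axis and vertical above 0.15 rad).
It fails at once if the offcut is moved by more than 15 mm (distance of offcut from where it was at the start of the episode above 0.015 m).
It fails at once if the jar is moved by more than 15 mm (distance of jar from where it was at the start of the episode above 0.015 m).
It fails at once if the screwdriver is moved by more than 15 mm (distance of screwdriver from where it was at the start of the episode above 0.015 m).
It also fails if it takes over 45 s, if anything falls off the work surface, if the arm or the gripper's body presses on something with over 40 N, if the wrist force passes 120 N, or if a joint passes its speed limit or range.

## Working session

There is one attempt and no reset: what is moved stays moved. The work goes in short steps, Python scripts to look and compute and a tool call to move; the robot and the scene stay as the last step left them, time stands still between calls to the robot, and variables do not carry over. Pictures are saved under pics/ and viewed, and the job is handed in when it is done.

Besides the shell and the picture viewer there is one more tool, called as name([rows], argument=value, ...), one row to a line, values as JSON. move_arm: Moves the arm, as the interface text tells. Its arguments: {"type":"object","properties":{"deltas":{"type":"array"},"force":{"type":"number"}},"required":["deltas"]}

```bash
mkdir -p pics
python3 - <<'E'
from workcell import manip, viewer
import cv2,numpy as np
for n in ("top","scene"):
    p,d=viewer.camera(n); cv2.imwrite(f"pics/{n}0.png",p[:,:,::-1]); np.save(f"pics/{n}0.npy",d)
    print(n,{k:np.round(v,4).tolist() for k,v in viewer.calibration(n).items()})
print(viewer.calibration("wrist"))
o=manip.get_obs();print(o)
E
```

```text
top {'fx': 441.8591, 'fy': 441.8591, 'cx': 284.1277, 'cy': 208.4851, 'R': [[-0.0227, -0.9997, 0.0038], [-0.9901, 0.0219, -0.1387], [0.1386, -0.0069, -0.9903]], 't': [-0.0237, 0.5256, 1.0916]}
scene {'fx': 514.3817, 'fy': 514.3817, 'cx': 272.682, 'cy': 205.4227, 'R': [[0.5149, 0.8572, 0.0094], [0.637, -0.3752, -0.6733], [-0.5737, 0.3527, -0.7393]], 't': [-0.2619, -0.3382, 1.6647]}
{'fx': 325.19226210127806, 'fy': 325.19226210127806, 'cx': 279.0323231325713, 'cy': 212.57954563578497, 'T_tool_cam': array([[ 1.81388792e-04, -9.48279506e-01, -3.17436522e-01,
         8.30243908e-02],
       [ 9.99999925e-01,  6.30025651e-05,  3.83209645e-04,
         5.85597373e-04],
       [-3.43390537e-04, -3.17436568e-01,  9.48279446e-01,
        -1.42000609e-01],
       [ 0.00000000e+00,  0.00000000e+00,  0.00000000e+00,
         1.00000000e+00]])}
{'clock': 0.1, 'joint_pos': array([-1.27561375,  0.33281364, -0.06472083,  1.46086054,  0.02160923,
        1.34988814, -0.08847633]), 'joint_velocities': array([ 0.00185799, -0.00018732, -0.00029259, -0.00019152,  0.00175492,
        0.00110195,  0.0001189 ]), 'tau': array([ 1.78931172e-03, -6.26748490e+01,  4.92003292e-02, -3.92429066e+01,
        1.62145821e-02,  7.11176413e-03,  1.97932303e-05]), 'position': array([0.19517748, 0.5933913 , 0.23059091]), 'ee_rot': array([ 1.58191599e-01,  9.87408230e-01, -6.32849005e-04, -7.13615368e-05]), 'ft_force': array([-0.55697575,  0.78817881, -0.00204051]), 'torque': array([0.02729659, 0.03692203, 0.05055309]), 'grip_width': 1.0028600949945665}
```

View pics/top0.png

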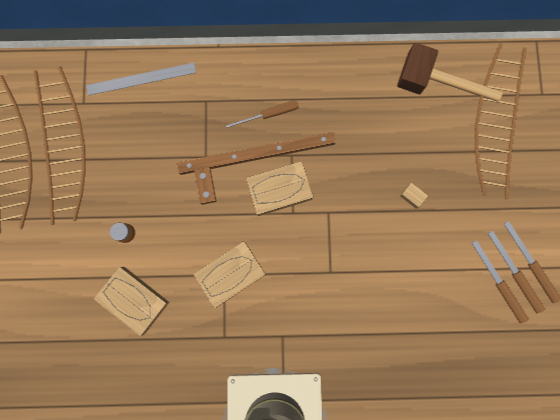

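View pics/scene0.png

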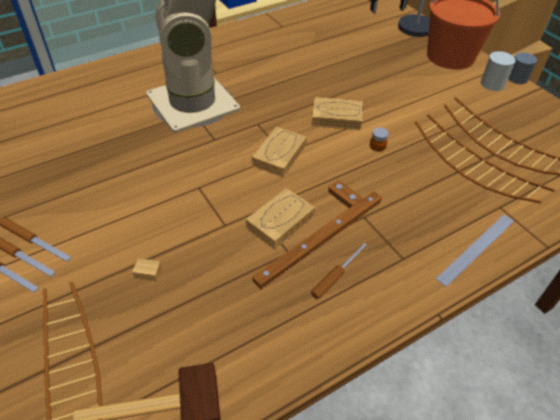

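The top view shows the meant blank, the rightmost one, at (280,188). The fence runs from (180,168) to (333,139), and the stop is at (205,185). The jar is at (121,232), the offcut at (415,195) and the screwdriver at (262,115). The two decoy blanks, at (230,275) and (130,300), lie to the robot's side.

```bash
cat > h.py <<'E'
import numpy as np,cv2
from workcell import manip, viewer
def ray(n,uv,z):
    c=viewer.calibration(n);R=c["R"];t=c["t"]
    uv=np.atleast_2d(uv).astype(float)
    d=np.c_[(uv[:,0]-c["cx"])/c["fx"],(uv[:,1]-c["cy"])/c["fy"],np.ones(len(uv))]@R
    o=-R.T@t
    return (o+d*((z-o[2])/d[:,2])[:,None])[:,:2]
def proj(n,X):
    c=viewer.calibration(n);p=np.atleast_2d(X)@c["R"].T+c["t"]
    return np.c_[c["fx"]*p[:,0]/p[:,2]+c["cx"],c["fy"]*p[:,1]/p[:,2]+c["cy"]]
E
python3 - <<'E'
from h import *
p=cv2.imread("pics/top0.png")
c=p[120:225,160:350]
cv2.imwrite("pics/c0.png",cv2.resize(c,None,fx=4,fy=4,interpolation=cv2.INTER_CUBIC))
hsv=cv2.cvtColor(p,cv2.COLOR_BGR2HSV)
for u,v in [(260,185),(300,180),(250,150),(210,195),(300,220),(240,190),(256,207)]: print(u,v,hsv[v,u])
E
```

```text
260 185 [ 17 103 199]
300 180 [ 18 102 215]
250 150 [ 14 140 148]
210 195 [ 14 138 155]
300 220 [ 15 119 175]
240 190 [ 15 118 168]
256 207 [ 17 103 213]
```

View pics/c0.png

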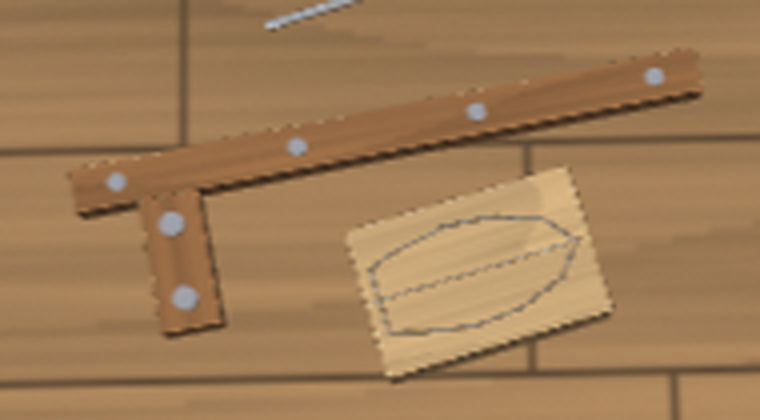

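Run:
```python
from h import *
p=cv2.imread("pics/top0.png");hsv=cv2.cvtColor(p,cv2.COLOR_BGR2HSV)
m=cv2.inRange(hsv,(15,80,190),(22,108,255)); m[:155]=0;m[222:]=0;m[:,:240]=0;m[:,320:]=0
m=cv2.morphologyEx(m,cv2.MORPH_CLOSE,np.ones((5,5)))
cs=sorted(cv2.findContours(m,0,1)[0],key=cv2.contourArea)[-1]
r=cv2.minAreaRect(cs);print("rect px",r)
f=lambda a:(np.array(a,float)+.5)/4-.5+[160,120]
B=ray("top",f([(346,232),(568,167),(613,311),(390,376)]),.038)
print("hand corners",B.round(4).tolist(),B.mean(0)); print("auto corners",ray("top",cv2.boxPoints(r),.038).round(4).tolist())
L=lambda i,j:np.linalg.norm(B[i]-B[j]); print(L(0,1),L(1,2),L(2,3),L(3,0))
a=B[0]-B[1]+B[3]-B[2];print("blank yaw of y axis",np.degrees(np.arctan2(a[1],a[0]))-90)
F=ray("top",f([(116,182),(297,147),(476,112),(654,77)]),.022)
d=F[0]-F[-1];d/=np.linalg.norm(d);yaw=np.arctan2(d[1],d[0])-np.pi/2;print("fence yaw",np.degrees(yaw),F)
S=ray("top",f([(171,223),(184,298)]),.022);e=S[0]-S[1];print("stop dir yaw",np.degrees(np.arctan2(e[1],e[0])),S)
ex=np.array([np.cos(yaw),np.sin(yaw)]);ey=np.array([-ex[1],ex[0]])
fe=ray("top",f([(80,211),(699,92)]),.022);print("front edge x rel",(fe-F.mean(0))@ex)
se=ray("top",f([(203,190),(223,322)]),.022);print("stop edge y rel screws",(se-S.mean(0))@ey)
o=F.mean(0);fx=o@ex-.015; fy=S.mean(0)@ey-.02
C=ex*fx+ey*fy;print("corner",C)
print("blank in corner",(B.mean(0)-C)@ex,(B.mean(0)-C)@ey, [((b-C)@ex,(b-C)@ey) for b in B])
for n,uv,z in(("jar",(119,231),.055),("off",(414,194),.028)):
    q=ray("top",uv,z)[0];print(n,q,(q-C)@ex,(q-C)@ey)
```

```text
rect px ((278.9324645996094, 187.4053955078125), (37.79003143310547, 58.743648529052734), 72.89727020263672)
hand corners [[0.6071, 0.0606], [0.6469, -0.0835], [0.5518, -0.1097], [0.5131, 0.0336]] [ 0.57973654 -0.0247705 ]
auto corners [[0.6062, 0.0627], [0.6487, -0.0831], [0.5533, -0.1089], [0.5119, 0.0354]]
0.14948749680703916 0.09859340827568726 0.148410533255541 0.09786123945046825
blank yaw of y axis 15.287431736321409
fence yaw 10.127529208833382 [[ 0.64725404  0.21208341]
 [ 0.66823351  0.0934046 ]
 [ 0.6893769  -0.02472189]
 [ 0.71067127 -0.14295078]]
stop dir yaw 9.758313730457154 [[0.61904542 0.17599861]
 [0.56915383 0.16741821]]
front edge x rel [-0.01440369 -0.01576993]
stop edge y rel screws [-0.02450914 -0.02185343]
corner [0.64125419 0.15981474]
blank in corner -0.09301654888257418 -0.17089193093211633 [(np.float64(-0.051041115114762246), np.float64(-0.09170814955103206)), (np.float64(-0.03722853271390605), np.float64(-0.2405561400280758)), (np.float64(-0.13540878651680038), np.float64(-0.24957267587149212)), (np.float64(-0.14838776118482822), np.float64(-0.10173075827786533))]
jar [0.47487422 0.37707402] -0.1255847547222875 0.24313033047880747
off [ 0.55656188 -0.37242576] -0.17696172351796233 -0.5090552809734948
```

move_arm([
  [-0.038, -0.018, 0, 0, 0, 0, 1],
  [-0.038, -0.018, 0, 0, 0, 0, 1],
  [-0.038, -0.018, 0, 0, 0, 0, 1],
  [-0.038, -0.018, 0, 0, 0, 0, 1],
  [-0.038, -0.018, 0, 0, 0, 0, 1],
  [-0.038, -0.018, 0, 0, 0, 0, 1],
  [-0.038, -0.018, 0, 0, 0, 0, 1],
  [-0.038, -0.018, 0, 0, 0, 0, 1],
  [-0.038, -0.018, 0, 0, 0, 0, 1],
  [-0.038, -0.018, 0, 0, 0, 0, 1],
])

```text
clock: 1.35
position: [0.5007, 0.3029, 0.231]
ee_rot: [0.158, 0.987, -0.0, -0.0]
ft_force: [-0.8, 1.1, -0.1]
grip_width: 1.0
```

move_arm([
  [0, 0, 0, 0, 0, -10, 1],
  [0, 0, 0, 0, 0, -10, 1],
  [0, 0, 0, 0, 0, -8.3, 1],
  [0, 0, 0, 0, 0, 0, 1],
])

```text
clock: 1.85
position: [0.4999, 0.3038, 0.231]
ee_rot: [-0.087, 0.996, -0.0, -0.0]
ft_force: [0.7, -0.7, -0.4]
grip_width: 1.002
```

```bash
cat >> h.py <<'E'
from scipy.spatial.transform import Rotation as Ro
yaw=np.radians(10.13);ex=np.array([np.cos(yaw),np.sin(yaw)]);ey=np.array([-ex[1],ex[0]]);C=np.array([.64125,.15981])
def st():
    o=manip.get_obs();R=Ro.from_quat(o["ee_rot"]).as_matrix();p=o["position"]
    q=p[:2]-C
    print("t",o["clock"].__round__(2),"p",p.round(4),"fence",(q@ex).round(4),(q@ey).round(4),"toolY az",np.degrees(np.arctan2(R[1,1],R[0,1])).round(2),"tilt z",R[:,2].round(4),"j",o["joint_pos"].round(2),"f",o["ft_force"].round(1),"w",round(float(o["grip_width"]),3))
    return o,R,p
def go(fx,fy,z):
    o,R,p=st();w=C+ex*fx+ey*fy;d=R.T@(np.r_[w,z]-p);print("tool delta",d.round(4));
E
python3 -c "
from h import *
go(-.185,-.171,.23)"
```

```text
t 1.85 p [0.4999 0.3038 0.231 ] fence -0.1138 0.1666 toolY az 100.03 tilt z [-6.e-04 -3.e-04 -1.e+00] j [-0.74  0.24  0.13  1.58 -0.03  1.32  1.15] f [ 0.7 -0.7 -0.4] w 1.002
tool delta [ 0.0706 -0.3377  0.0011]
```

move_arm([
  [0.0088, -0.0422, 0, 0, 0, 0, 1],
  [0.0088, -0.0422, 0, 0, 0, 0, 1],
  [0.0088, -0.0422, 0, 0, 0, 0, 1],
  [0.0088, -0.0422, 0, 0, 0, 0, 1],
  [0.0088, -0.0422, 0, 0, 0, 0, 1],
  [0.0088, -0.0422, 0, 0, 0, 0, 1],
  [0.0088, -0.0422, 0, 0, 0, 0, 1],
  [0.0088, -0.0422, 0, 0, 0, 0, 1],
  [0, 0, 0, 0, 0, 0, 1],
])

```text
clock: 2.98
position: [0.4895, -0.0442, 0.2314]
ee_rot: [-0.083, 0.997, -0.0, 0.0]
ft_force: [-0.1, 1.7, -0.7]
grip_width: 1.002
```

```bash
python3 -c "
from h import *
go(-.18,-.171,.0)
p,d=viewer.camera('wrist');cv2.imwrite('pics/w1.png',p[:,:,::-1])"
```

```text
t 2.98 p [ 0.4895 -0.0442  0.2314] fence -0.1853 -0.1742 toolY az 99.55 tilt z [ 2.e-04 -3.e-04 -1.e+00] j [-0.39  0.02  0.39  1.82 -0.01  1.3   1.75] f [-0.1  1.7 -0.7] w 1.002
tool delta [-0.0053  0.0033  0.2314]
```

View pics/w1.png

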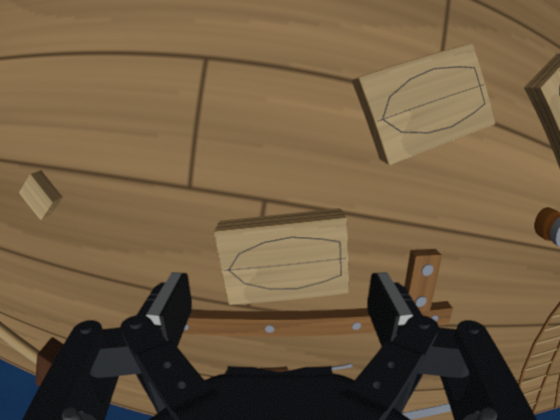

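The wrist view shows the blank at (285,260), ahead of the open fingers. The bench under the fingers is clear, and the decoy at (425,105) is well away.

move_arm([
  [0, 0.0005, 0.04, 0, 0, -0.1, 1],
  [0, 0.0005, 0.04, 0, 0, -0.1, 1],
  [0, 0.0005, 0.04, 0, 0, -0.1, 1],
  [0, 0.0005, 0.04, 0, 0, -0.1, 1],
  [0, 0.0005, 0.035, 0, 0, -0.1, 1],
  [0, 0.0005, 0.02, 0, 0, -0.1, 1],
  [0, 0, 0.012, 0, 0, 0, 1],
  [0, 0, 0, 0, 0, 0, 1],
])

```text
clock: 4.03
position: [0.4891, -0.0371, 0.0039]
ee_rot: [-0.093, 0.996, 0.0, -0.001]
ft_force: [-0.2, 0.5, 0.1]
grip_width: 1.002
```

```bash
python3 -c "
from h import *
go(-.112,-.171,.003)
p,d=viewer.camera('top');cv2.imwrite('pics/t1.png',cv2.resize(p[120:260,140:350,::-1],None,fx=3.5,fy=3.5))"
```

```text
t 4.03 p [ 0.4891 -0.0371  0.0039] fence -0.1844 -0.1671 toolY az 100.69 tilt z [-1.1e-03  1.0e-04 -1.0e+00] j [-0.34  0.32  0.37  2.05 -0.16  0.8   1.87] f [-0.2  0.5  0.1] w 1.002
tool delta [-0.0724 -0.0046  0.0008]
```

View pics/t1.png

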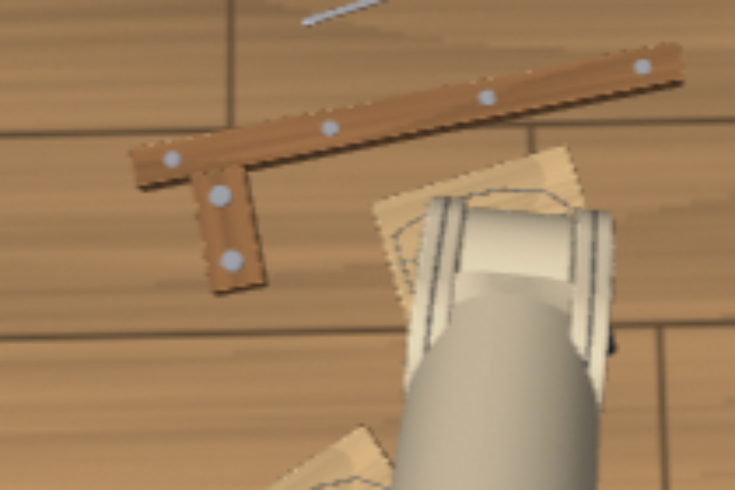

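The arm is behind the blank at (490,260) in the crop and nothing has moved yet. Next I push slowly towards the fence.

move_arm([
  [-0.007, -0.001, 0, 0, 0, 0.3, 1],
  [-0.007, -0.001, 0, 0, 0, 0.3, 1],
  [-0.007, -0.001, 0, 0, 0, 0, 1],
  [-0.007, -0.001, 0, 0, 0, 0, 1],
  [-0.007, 0, 0, 0, 0, 0, 1],
  [-0.007, 0, 0, 0, 0, 0, 1],
  [-0.007, 0, 0, 0, 0, 0, 1],
  [-0.007, 0, 0, 0, 0, 0, 1],
])

```text
clock: 5.08
position: [0.5454, -0.0318, 0.0041]
ee_rot: [-0.088, 0.996, -0.0, -0.0]
ft_force: [-1.3, -0.3, -0.2]
grip_width: 1.002
```

```bash
python3 -c "
from h import *
go(-.112,-.171,.003)
p,d=viewer.camera('scene');cv2.imwrite('pics/s2.png',cv2.resize(p[120:300,200:420,::-1],None,fx=3.3,fy=3.3))"
```

```text
t 5.08 p [ 0.5454 -0.0318  0.0041] fence -0.128 -0.1718 toolY az 100.08 tilt z [-3.e-04 -1.e-04 -1.e+00] j [-0.33  0.42  0.36  1.9  -0.19  0.85  1.87] f [-1.3 -0.3 -0.2] w 1.002
tool delta [-0.016   0.0008  0.0011]
```

View pics/s2.png

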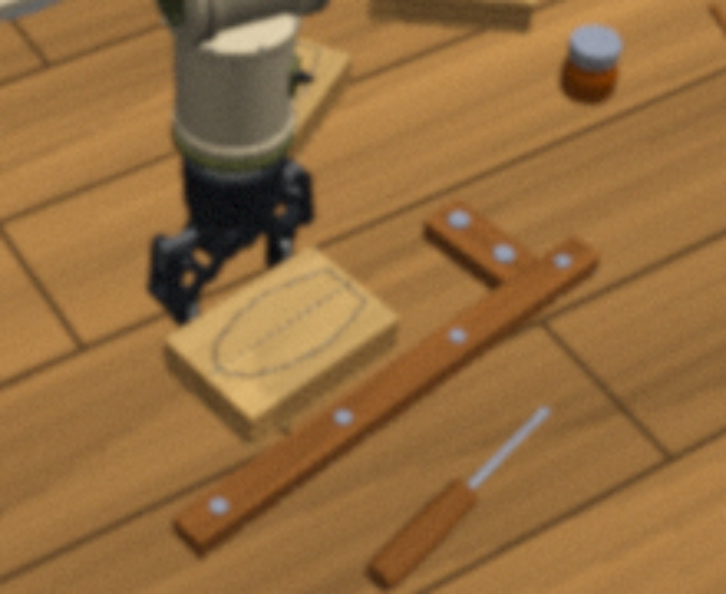

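The blank at (280,340) is now square to the fence with a gap left, so I continue.

move_arm([
  [-0.005, 0, 0, 0, 0, 0, 1],
  [-0.005, 0, 0, 0, 0, 0, 1],
  [-0.004, 0, 0, 0, 0, 0, 1],
  [-0.002, 0, 0, 0, 0, 0, 1],
  [-0.002, 0, 0, 0, 0, 0, 1],
])

```text
clock: 5.75
position: [0.5629, -0.0286, 0.0043]
ee_rot: [-0.088, 0.996, 0.0, -0.0]
ft_force: [-3.1, -1.1, 0.4]
grip_width: 1.003
```

```bash
python3 -c "
from h import *
go(-.112,-.171,.003)"
```

```text
t 5.75 p [ 0.5629 -0.0286  0.0043] fence -0.1103 -0.1717 toolY az 100.09 tilt z [-2.e-04  1.e-04 -1.e+00] j [-0.32  0.45  0.35  1.86 -0.2   0.87  1.87] f [-3.1 -1.1  0.4] w 1.003
tool delta [0.0017 0.0007 0.0013]
```

move_arm([
  [-0.002, 0, 0, 0, 0, 0, 1],
  [-0.002, 0, 0, 0, 0, 0, 1],
])

```text
clock: 6.0
position: [0.5639, -0.0285, 0.0038]
ee_rot: [-0.088, 0.996, 0.0, -0.003]
ft_force: [-20.5, -2.8, 15.3]
grip_width: 1.002
```

```bash
python3 -c "
from h import *
go(-.112,-.171,.003)
p,d=viewer.camera('scene');cv2.imwrite('pics/s3.png',cv2.resize(p[120:300,200:420,::-1],None,fx=3.3,fy=3.3))"
```

```text
t 6.0 p [ 0.5639 -0.0285  0.0038] fence -0.1092 -0.1718 toolY az 100.1 tilt z [-6.3e-03 -2.0e-04 -1.0e+00] j [-0.32  0.46  0.35  1.85 -0.2   0.87  1.87] f [-20.5  -2.8  15.3] w 1.002
tool delta [0.0028 0.0008 0.0008]
```

View pics/s3.png

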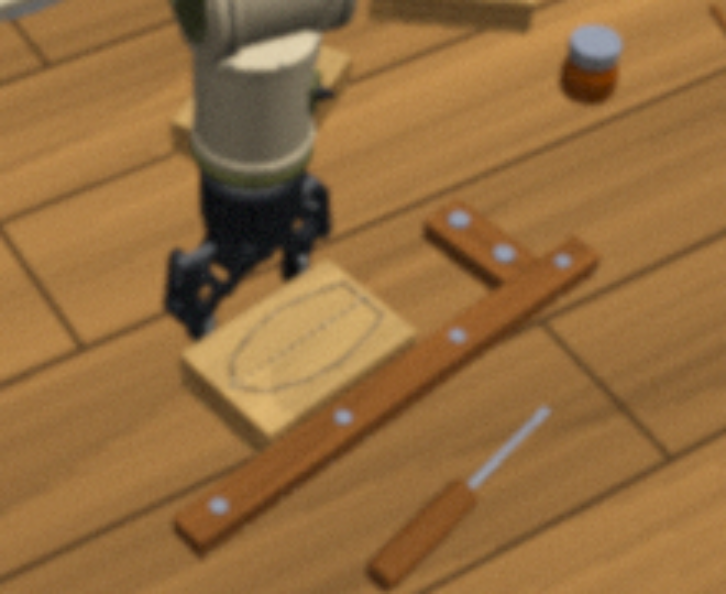

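Blank seated on the fence with about 20 N of reaction. Next I back off, rise, turn 90° and go round to its right end.

move_arm([
  [0.004, 0, 0, 0, 0, 0, 1],
  [0.013, 0, 0, 0, 0, 0, 1],
  [0.013, 0, 0, 0, 0, 0, 0],
  [0, 0, -0.03, 0, 0, 0, 0],
  [0, 0, -0.04, 0, 0, 0, 0],
  [0, 0, -0.04, 0, 0, 0, 0],
])

```text
clock: 6.8
position: [0.5365, -0.0333, 0.1154]
ee_rot: [-0.088, 0.996, 0.0, 0.0]
ft_force: [0.1, -0.1, -0.8]
grip_width: 0.498
```

move_arm([
  [0, 0, 0, 0, 0, 10, 0],
  [0, 0, 0, 0, 0, 10, 0],
  [0, 0, 0, 0, 0, 10, 0],
  [0, 0, 0, 0, 0, 10, 0],
  [0, 0, 0, 0, 0, 10, 0],
  [0, 0, 0, 0, 0, 10, 0],
  [0, 0, 0, 0, 0, 10, 0],
  [0, 0, 0, 0, 0, 10, 0],
  [0, 0, 0, 0, 0, 10, 0],
  [0, 0, 0, 0, 0, 0, 0],
])

```text
clock: 8.05
position: [0.5368, -0.0332, 0.1142]
ee_rot: [0.642, 0.767, 0.0, -0.0]
ft_force: [-0.2, 0.9, 1.1]
grip_width: 0.499
```

```bash
python3 -c "
from h import *
go(-.05,-.285,.12)"
```

```text
t 8.05 p [ 0.5368 -0.0332  0.1142] fence -0.1368 -0.1716 toolY az 10.15 tilt z [ 1.e-04  4.e-04 -1.e+00] j [-0.56  0.27  0.62  1.86 -0.18  1.07  0.3 ] f [-0.2  0.9  1.1] w 0.499
tool delta [-0.1134  0.0867 -0.0058]
```

move_arm([
  [-0.0378, 0, 0, 0, 0, 0, 0],
  [-0.0378, 0, 0, 0, 0, 0, 0],
  [-0.0378, 0, 0, 0, 0, 0, 0],
  [0, 0.029, 0, 0, 0, 0, 0],
  [0, 0.029, 0, 0, 0, 0, 0],
  [0, 0.029, 0, 0, 0, 0, 0],
  [0, 0, 0, 0, 0, 0, 0],
])

```text
clock: 8.93
position: [0.6438, -0.1286, 0.1137]
ee_rot: [0.64, 0.768, 0.0, -0.0]
ft_force: [-0.8, 0.6, -0.2]
grip_width: 0.503
```

```bash
python3 -c "
from h import *
go(-.05,-.285,.005)
for n in ('scene','wrist'):
  p,d=viewer.camera(n);cv2.imwrite(f'pics/{n}4.png',p[:,:,::-1])"
```

```text
t 8.93 p [ 0.6438 -0.1286  0.1137] fence -0.0482 -0.2844 toolY az 10.43 tilt z [-0.e+00  1.e-04 -1.e+00] j [-0.32  0.54  0.61  1.54 -0.33  1.17  0.54] f [-0.8  0.6 -0.2] w 0.503
tool delta [-0.0006 -0.0018  0.1087]
```

View pics/scene4.png

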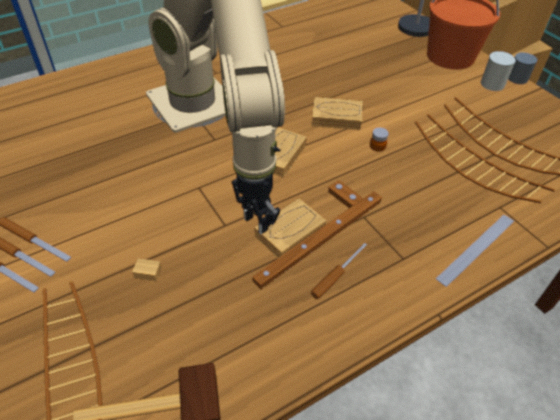

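View pics/wrist4.png

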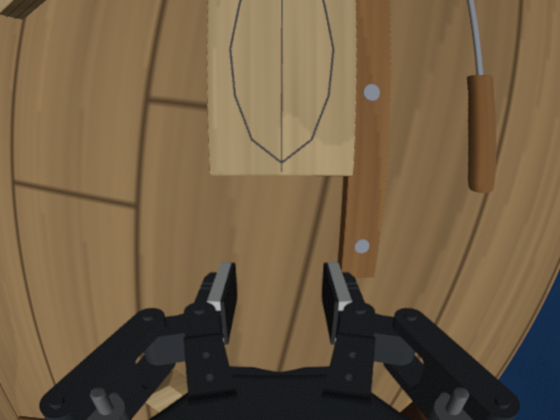

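In the wrist view the blank's end (columns 210–353, row 175) is centred between the fingers. Its side is on the fence edge at column 353, and there is open bench under the fingers.

move_arm([
  [0, -0.003, 0.035, 0, 0, 0.3, 0],
  [0, 0, 0.035, 0, 0, 0, 0],
  [0, 0, 0.025, 0, 0, 0, 0],
  [0, 0, 0.013, 0, 0, 0, 0],
  [0, 0, 0, 0, 0, 0, 0],
])

```text
clock: 9.65
position: [0.6392, -0.1303, 0.0061]
ee_rot: [0.644, 0.765, -0.0, -0.0]
ft_force: [-0.4, -0.7, -0.8]
grip_width: 0.501
```

```bash
python3 -c "
from h import *
go(-.052,-.161,.005)"
```

```text
t 9.65 p [ 0.6392 -0.1303  0.0061] fence -0.0531 -0.2852 toolY az 9.81 tilt z [-9.e-04  2.e-04 -1.e+00] j [-0.28  0.66  0.56  1.62 -0.4   0.98  0.58] f [-0.4 -0.7 -0.8] w 0.501
tool delta [0.1242 0.0004 0.0011]
```

move_arm([
  [0.011, 0, 0, 0, 0, -0.3, 0],
  [0.011, 0, 0, 0, 0, 0, 0],
  [0.011, 0, 0, 0, 0, 0, 0],
  [0.011, 0, 0, 0, 0, 0, 0],
  [0.011, 0, 0, 0, 0, 0, 0],
  [0.011, 0, 0, 0, 0, 0, 0],
  [0.011, 0, 0, 0, 0, 0, 0],
  [0.011, 0, 0, 0, 0, 0, 0],
  [0.011, 0, 0, 0, 0, 0, 0],
  [0.011, 0, 0, 0, 0, 0, 0],
])

```text
clock: 10.9
position: [0.6205, -0.0211, 0.0063]
ee_rot: [0.642, 0.767, -0.0, -0.0]
ft_force: [0.5, -3.0, 1.5]
grip_width: 0.499
```

```bash
python3 -c "
from h import *
go(-.052,-.161,.005)
p,d=viewer.camera('scene');cv2.imwrite('pics/s5.png',cv2.resize(p[120:300,200:420,::-1],None,fx=3.3,fy=3.3))"
```

```text
t 10.9 p [ 0.6205 -0.0211  0.0063] fence -0.0523 -0.1744 toolY az 10.09 tilt z [-1.e-04  1.e-04 -1.e+00] j [-0.47  0.6   0.56  1.71 -0.38  0.95  0.41] f [ 0.5 -3.   1.5] w 0.499
tool delta [0.0134 0.0003 0.0013]
```

View pics/s5.png

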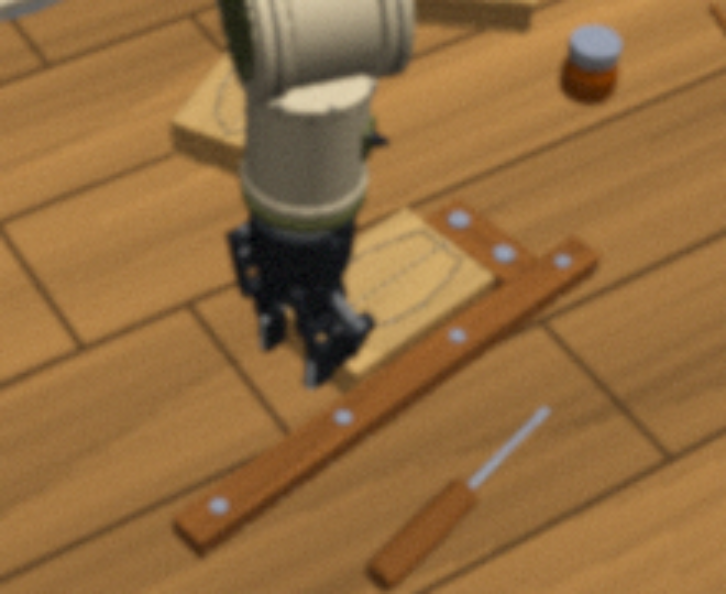

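The blank follows the fence and is close to the stop, with its end around (440,230)–(495,275). I continue in small steps until contact.

move_arm([
  [0.004, 0, 0, 0, 0, 0, 0],
  [0.003, 0, 0, 0, 0, 0, 0],
  [0.002, 0, 0, 0, 0, 0, 0],
  [0.001, 0, 0, 0, 0, 0, 0],
])

```text
clock: 11.45
position: [0.6186, -0.0119, 0.0061]
ee_rot: [0.642, 0.767, -0.0, -0.0]
ft_force: [0.3, -0.8, -1.3]
grip_width: 0.502
```

move_arm([
  [0.002, 0, 0, 0, 0, 0, 0],
  [0.002, 0, 0, 0, 0, 0, 0],
  [0.001, 0, 0, 0, 0, 0, 0],
])

```text
clock: 11.82
position: [0.6182, -0.0082, 0.0064]
ee_rot: [0.642, 0.766, -0.0, 0.001]
ft_force: [2.3, -7.3, -1.4]
grip_width: 0.502
```

```bash
python3 -c "
from h import *
go(-.052,-.161,.005)"
```

```text
t 11.82 p [ 0.6182 -0.0082  0.0064] fence -0.0522 -0.1613 toolY az 10.06 tilt z [ 7.0e-04 -1.5e-03 -1.0e+00] j [-0.49  0.59  0.56  1.72 -0.37  0.94  0.39] f [ 2.3 -7.3 -1.4] w 0.502
tool delta [0.0003 0.0002 0.0014]
```

move_arm([
  [0.0015, 0, 0, 0, 0, 0, 0],
  [0.001, 0, 0, 0, 0, 0, 0],
])

```text
clock: 12.08
position: [0.6182, -0.0082, 0.0067]
ee_rot: [0.643, 0.766, -0.001, 0.002]
ft_force: [3.2, -12.7, -1.7]
grip_width: 0.497
```

```bash
python3 -c "
from h import *
go(-.052,-.161,.005)"
```

```text
t 12.07 p [ 0.6182 -0.0082  0.0067] fence -0.0522 -0.1613 toolY az 9.98 tilt z [ 0.0019 -0.0041 -1.    ] j [-0.5   0.59  0.56  1.72 -0.37  0.94  0.38] f [  3.2 -12.7  -1.7] w 0.497
tool delta [0.0003 0.0002 0.0017]
```

Firm stop. I back off, rise and move clear for a look.

move_arm([
  [-0.004, 0, 0, 0, 0, 0, 0],
  [-0.015, 0, 0, 0, 0, 0, 0],
  [-0.02, 0, 0, 0, 0, 0, 0],
  [0, 0, -0.04, 0, 0, 0, 0],
  [0, 0, -0.05, 0, 0, 0, 0],
  [-0.05, 0, -0.04, 0, 0, 0, 0],
  [-0.05, 0, 0, 0, 0, 0, 0],
  [-0.05, 0, 0, 0, 0, 0, 0],
  [-0.05, 0, 0, 0, 0, 0, 0],
  [0, 0, 0, 0, 0, 0, 0],
])

```text
clock: 13.32
position: [0.6573, -0.2461, 0.1353]
ee_rot: [0.645, 0.764, -0.001, 0.001]
ft_force: [0.9, 0.1, -0.5]
grip_width: 0.501
```

```bash
python3 -c "
from h import *
st()
p,d=viewer.camera('top');cv2.imwrite('pics/t6.png',p[:,:,::-1]);cv2.imwrite('pics/t6c.png',cv2.resize(p[120:225,160:350,::-1],None,fx=4,fy=4,interpolation=cv2.INTER_CUBIC))
p,d=viewer.camera('scene');cv2.imwrite('pics/s6.png',cv2.resize(p[120:300,200:420,::-1],None,fx=3.3,fy=3.3))"
```

```text
t 13.32 p [ 0.6573 -0.2461  0.1353] fence -0.0555 -0.4024 toolY az 9.65 tilt z [-9.0e-04 -3.2e-03 -1.0e+00] j [-0.13  0.63  0.64  1.38 -0.38  1.26  0.7 ] f [ 0.9  0.1 -0.5] w 0.501
```

View pics/t6c.png

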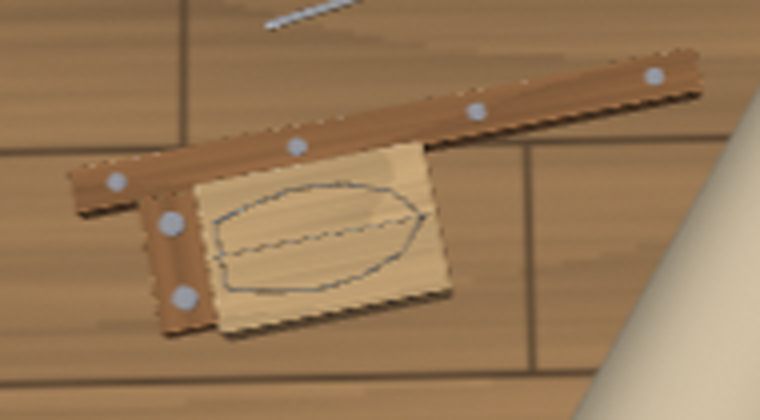

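View pics/s6.png

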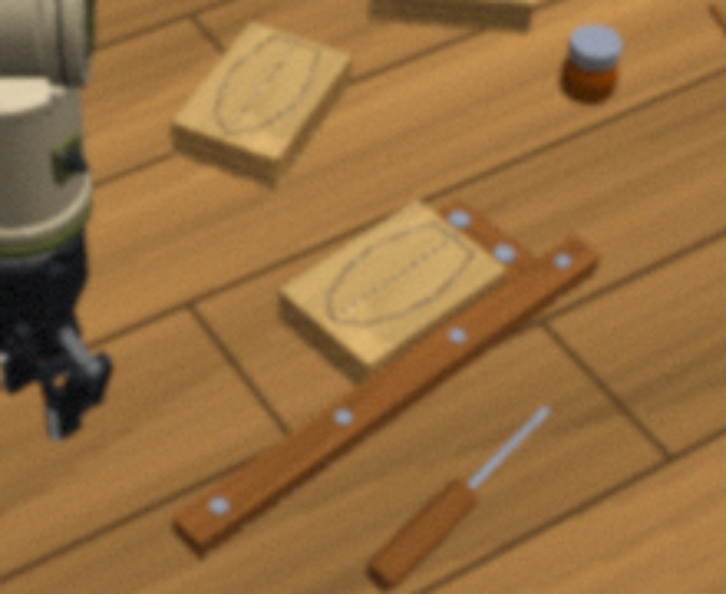

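```bash
python3 -c "
from h import *
f=lambda a:(np.array(a,float)+.5)/4-.5+[160,120]
p=cv2.imread('pics/t6.png');hsv=cv2.cvtColor(p,cv2.COLOR_BGR2HSV)
m=cv2.inRange(hsv,(15,80,190),(22,108,255)); m[:148]=0;m[206:]=0;m[:,:205]=0;m[:,278:]=0
m=cv2.morphologyEx(m,cv2.MORPH_CLOSE,np.ones((5,5)))
cs=sorted(cv2.findContours(m,0,1)[0],key=cv2.contourArea)[-1];A=cv2.boxPoints(cv2.minAreaRect(cs))
for B in (ray('top',f([(195,184),(422,142),(452,291),(220,332)]),.038),ray('top',A,.038)):
  q=np.c_[(B-C)@ex,(B-C)@ey];print(q.round(4).tolist(),q.mean(0).round(4))
  a=q[0]-q[1]+q[3]-q[2];print('rel yaw deg mod 90',np.degrees(np.arctan2(-a[0],a[1])))
# pencil mid-line and side edges compared with the fence line in px
a=cv2.imread('pics/top0.png');d=cv2.absdiff(a,p).max(2)>40
for n,(x,y) in dict(jar=(121,232),off=(415,195),scr=(262,115)).items(): print(n,d[y-15:y+15,x-35:x+35].sum())
"
```

```text
[[-0.0007, -0.002], [-0.0023, -0.1511], [-0.1023, -0.1511], [-0.0991, -0.0007]] [-0.0511 -0.0762]
rel yaw deg mod 90 -0.9082057347951353
[[-0.0207, -0.0024], [-0.0233, -0.149], [-0.1016, -0.1473], [-0.0988, -0.0021]] [-0.0611 -0.0752]
rel yaw deg mod 90 -1.0530471742368357
jar 0
off 205
scr 0
```

The measurement puts the blank at (−51.1, −76.2) mm and 0.9° off the fence, inside tolerance. The right end may have a gap of 1–2 mm, so I'll do one firming push on the long side. The crop at (760,250) shows the arm over the right, which is what caused the offcut difference.

move_arm([
  [0, 0, 0, 0, 0, -10, 0],
  [0, 0, 0, 0, 0, -10, 0],
  [0, 0, 0, 0, 0, -10, 0],
  [0, 0, 0, 0, 0, -10, 0],
  [0, 0, 0, 0, 0, -10, 0],
  [0, 0, 0, 0, 0, -10, 1],
  [0, 0, 0, 0, 0, -10, 1],
  [0, 0, 0, 0, 0, -10, 1],
  [0, 0, 0, 0, 0, -9.6, 1],
  [0, 0, 0, 0, 0, 0, 1],
])

```text
clock: 14.68
position: [0.6595, -0.2375, 0.1355]
ee_rot: [-0.085, 0.996, 0.0, 0.0]
ft_force: [-0.2, 0.5, -1.1]
grip_width: 1.0
```

```bash
python3 -c "
from h import *
go(-.14,-.085,.13)"
```

```text
t 14.68 p [ 0.6595 -0.2375  0.1355] fence -0.052 -0.3944 toolY az 99.73 tilt z [ 4.e-04  1.e-03 -1.e+00] j [ 0.06  0.57  0.32  1.36 -0.18  1.24  2.14] f [-0.2  0.5 -1.1] w 1.0
tool delta [0.0902 0.3087 0.0057]
```

move_arm([
  [0.03, 0, 0, 0, 0, 0, 1],
  [0.03, 0, 0, 0, 0, 0, 1],
  [0.03, 0, 0, 0, 0, 0, 1],
  [0, 0.044, 0, 0, 0, 0, 1],
  [0, 0.044, 0, 0, 0, 0, 1],
  [0, 0.044, 0, 0, 0, 0, 1],
  [0, 0.044, 0, 0, 0, 0, 1],
  [0, 0.044, 0, 0, 0, 0, 1],
  [0, 0.044, 0, 0, 0, 0, 1],
  [0, 0.044, 0, 0, 0, -0.3, 1],
])

```text
clock: 15.92
position: [0.5181, 0.0517, 0.1356]
ee_rot: [-0.085, 0.996, 0.0, 0.0]
ft_force: [0.5, 0.3, 1.0]
grip_width: 1.0
```

```bash
python3 -c "
from h import *
go(-.14,-.085,.004)
p,d=viewer.camera('wrist');cv2.imwrite('pics/w7.png',p[:,:,::-1])"
```

```text
t 15.93 p [0.5181 0.0517 0.1356] fence -0.1402 -0.0847 toolY az 99.78 tilt z [ 4.e-04  7.e-04 -1.e+00] j [-0.35  0.18  0.18  1.86 -0.04  1.1   1.59] f [0.5 0.3 1. ] w 1.0
tool delta [-1.000e-04 -3.000e-04  1.316e-01]
```

View pics/w7.png

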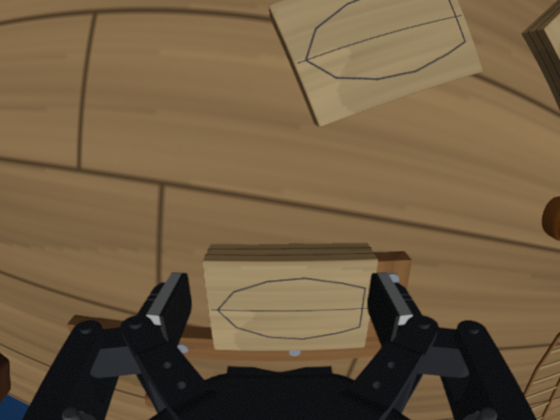

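The blank at (290,300) is against the fence and stop, and the decoy's edge at (320,125) is clear behind.

move_arm([
  [0, 0, 0.04, 0, 0, 0, 1],
  [0, 0, 0.04, 0, 0, 0, 1],
  [0, 0, 0.03, 0, 0, 0, 1],
  [0, 0, 0.021, 0, 0, 0, 1],
  [0, 0, 0, 0, 0, 0, 1],
  [-0.007, 0, 0, 0, 0, 0, 1],
  [-0.007, 0, 0, 0, 0, 0, 1],
  [-0.006, 0, 0, 0, 0, 0, 1],
  [-0.004, 0, 0, 0, 0, 0, 1],
  [-0.003, 0, 0, 0, 0, 0, 1],
])

```text
clock: 17.23
position: [0.5455, 0.0545, 0.0044]
ee_rot: [-0.087, 0.996, 0.0, 0.0]
ft_force: [-0.6, 0.1, -0.2]
grip_width: 1.002
```

```bash
python3 -c "
from h import *
go(-.109,-.085,.004)"
```

```text
t 17.23 p [0.5455 0.0545 0.0044] fence -0.1128 -0.0868 toolY az 99.98 tilt z [ 0.e+00  1.e-04 -1.e+00] j [-0.32  0.41  0.16  1.89 -0.09  0.85  1.63] f [-0.6  0.1 -0.2] w 1.002
tool delta [-0.0038  0.0018  0.0004]
```

move_arm([
  [-0.002, 0, 0, 0, 0, 0, 1],
  [-0.002, 0, 0, 0, 0, 0, 1],
  [-0.0015, 0, 0, 0, 0, 0, 1],
])

```text
clock: 17.6
position: [0.5486, 0.0551, 0.0038]
ee_rot: [-0.087, 0.996, -0.0, -0.002]
ft_force: [-10.6, -3.0, 7.8]
grip_width: 0.999
```

```bash
python3 -c "
from h import *
go(-.109,-.085,.004)"
```

```text
t 17.6 p [0.5486 0.0551 0.0038] fence -0.1096 -0.0867 toolY az 100.02 tilt z [-4.5e-03 -5.0e-04 -1.0e+00] j [-0.32  0.42  0.16  1.88 -0.09  0.86  1.63] f [-10.6  -3.    7.8] w 0.999
tool delta [-0.0006  0.0017 -0.0002]
```

move_arm([
  [-0.001, 0, 0, 0, 0, 0, 1],
  [0.004, 0, 0, 0, 0, 0, 1],
  [0.013, 0, 0, 0, 0, 0, 1],
  [0.013, 0, 0, 0, 0, 0, 1],
  [0, 0, -0.04, 0, 0, 0, 1],
  [0, 0, -0.05, 0, 0, 0, 1],
  [0, 0, -0.05, 0, 0, 0, 1],
  [0, -0.05, -0.02, 0, 0, 0, 1],
  [0, -0.05, 0, 0, 0, 0, 1],
  [0, -0.05, 0, 0, 0, 0, 1],
])

```text
clock: 18.85
position: [0.5477, -0.0987, 0.1648]
ee_rot: [-0.087, 0.996, 0.0, 0.001]
ft_force: [0.2, 0.6, -0.1]
grip_width: 0.999
```

move_arm([
  [0, -0.05, 0, 0, 0, 0, 1],
  [0, -0.05, 0, 0, 0, 0, 1],
  [0, -0.04, 0, 0, 0, 0, 1],
  [0, 0, 0, 0, 0, 0, 1],
])

```text
clock: 19.35
position: [0.5709, -0.2391, 0.164]
ee_rot: [-0.084, 0.996, -0.001, -0.0]
ft_force: [0.3, 0.2, -0.0]
grip_width: 1.003
```

```bash
python3 -c "
from h import *
st()
p,d=viewer.camera('top');cv2.imwrite('pics/t8.png',p[:,:,::-1]);cv2.imwrite('pics/t8c.png',cv2.resize(p[120:225,160:350,::-1],None,fx=4,fy=4,interpolation=cv2.INTER_CUBIC))
p2,d=viewer.camera('scene');cv2.imwrite('pics/s8.png',p2[:,:,::-1])
p=p[:,:,::-1];a=cv2.imread('pics/top0.png');d=cv2.absdiff(a,p).max(2)>40
for n,(x,y) in dict(jar=(121,232),off=(415,195),scr=(262,115)).items(): print(n,d[y-15:y+15,x-30:x+30].sum())
a=cv2.imread('pics/scene0.png');d=cv2.absdiff(a,p2[:,:,::-1]).max(2)>40
for n,(x,y) in dict(jar=(379,139),off=(147,269),scr=(340,270)).items(): print(n,d[y-15:y+15,x-25:x+25].sum())
"
```

```text
t 19.35 p [ 0.5709 -0.2391  0.164 ] fence -0.1394 -0.3804 toolY az 99.68 tilt z [-6.0e-04 -1.5e-03 -1.0e+00] j [ 0.03  0.37  0.37  1.58 -0.14  1.21  2.17] f [ 0.3  0.2 -0. ] w 1.003
jar 0
off 1122
scr 0
jar 0
off 0
scr 0
```

View pics/t8c.png

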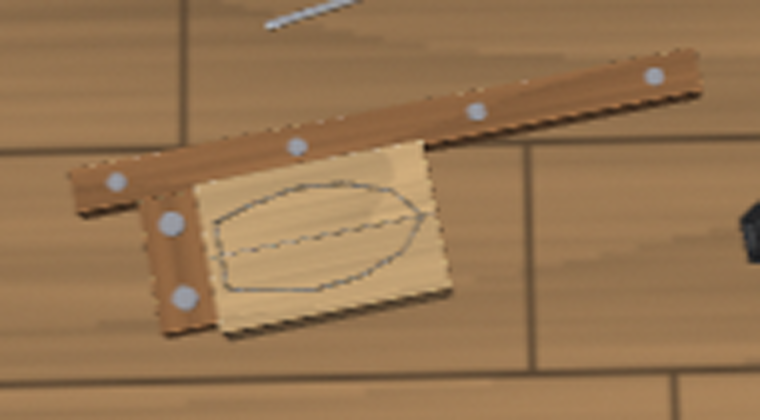

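View pics/s8.png

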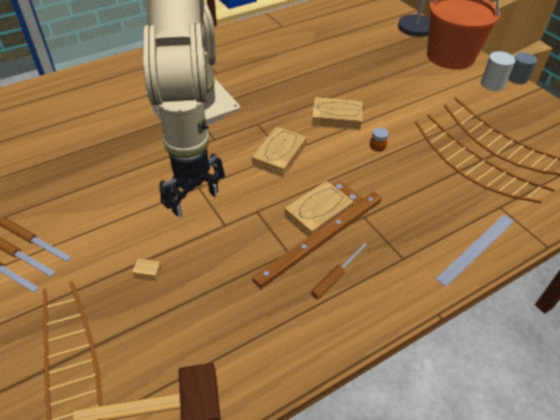

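The blank's corners in the top view are unchanged: (195,184), (422,142), (452,291), (220,332). It sits in the corner with no visible gap, the bystanders are where they began, and the hand is clear.

```bash
python3 -c "
from workcell import manip
print(manip.hand_in())"
```

```text
the job is handed in; nothing more can be done
None
```

The blank is home against the fence and the stop, and the job is handed in at about 19.5 s. I pushed its long side to the fence with the open fingers, slid it along the fence into the stop from its right end, then gave the long side one more push. The hand then lifted clear.

- **Contact:** each push ended on a firm stop, with 10–20 N of reaction. The fingers halted at the same place at the fence both times (−0.1092 and −0.1096 m).
- **Position:** before the last push, corners read by hand in the top view put the centre at x −51 mm, y −76 mm from the corner, about 0.9° off the fence. The target is −50 and −75 mm. The picture after the push looked the same, so I did not measure again.
- **Disagreement:** the automatic colour outline put the centre at x −61 mm. It missed part of the blank's fence side, because the outline came out about 80 mm wide instead of 100, so I relied on the hand-read corners and the contact stops.
- **Bystanders:** the jar and screwdriver showed no change in either camera. The offcut showed none in the scene camera; in the top view I put the difference there down to the arm being in front of it.

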